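Pull the stimulator's battery pack and put it on charge

ROBOT

A 6-joint arm with a two-finger parallel gripper is mounted at the origin on the work surface. World frame = base frame: x ahead of the robot, y to its left, z up, the work surface at z = 0. Lengths are in mm, angles in rad, forces in N, time in s.
With the tool pointing down it reaches from about 400 to 825 mm from the base axis. Payload 7 kg.
Tool frame: the origin (TCP) lies midway between the tips of the shut fingers; the grasp point (between the pads) lies robot.tcp_to_grasp behind it (robot.tcp_to_grasp is the distance from the TCP to the grasp point, in mm); z points along the fingers, y is the direction in which the jaws open and shut (so a half turn about z gives the same grasp; the last joint's range is limited). The gripper opens to 85 mm and grips with 20 to 120 N. Pads are 22 mm wide; open, the fingers measure 114 mm over their backs; the gripper's body (76 mm by 85 mm) begins 54 mm behind the grasp point. The pads swing forward as they close: fully open they stand 13 mm farther back than shut.
Start: joints at [-0.848, 0.359, 0.012, 0, -1.224, -0.288], TCP at [284.301, -612.183, 231.302] pointing down, gripper open.
Joint ranges: [-3.07, 3.07], [-1.43, 2.12], [-1.02, 1.25], [-3.03, 1.67], [-3.05, -0], [-3.03, 3.03]. Speed limits (rad/s): [2.39, 2.39, 3.01, 3.14, 3.14, 3.14].

INTERFACE

Orientations are given as a rotation vector (axis times angle).
In Python, from bench import robot gives the robot as it stands. The module is installed in compiled form; this text tells all that it offers.
- The arm moves only by the shell command python3 -m jog 'ROWS' [FORCE]. ROWS is JSON, a list of rows, each an object with "slide": the shift along the tool's x, y, z in mm, a list of three; "twist": the turn about the tool's z in rad; "gripper": the gripper command: -1 is shut, 1 is fully open, values between are in proportion. In form: [{"slide": [x, y, z], "twist": twist, "gripper": gripper}, ...]. A call has 1 to 5 rows; each row shifts and turns the commanded pose from where the row before left it, along the tool's axes as they then stand; what a row does not reach is not made up. A row lasts 1/10 s, in which the tool goes at most 50 mm and 8.59 degrees, less where a joint would pass 70% of its speed; a pose out of reach is approached as far as the arm can. A call is refused whole if a number of a shift passes 50 or a number of a turn 0.15, either way. A call with a gripper value outside its range is refused whole. The fingers move at their own pace and stop on an object; FORCE is the grip in N (left out, the last holds). Time passes only in rows, so rows that do not move let the fingers close. It gives the time, the measured TCP pose, the force and the opening at its end, in the units of the state.
- robot.get_obs(): the state, without advancing time (a new reading comes with each control period).
- robot.snapshot(name): name is "scene" or "top" or "wrist"; returns a dict with "pixels" (420x560x3 uint8, red, green, blue), "depth" (420x560 float32, mm along the optical axis (not along the pixel's ray), 0 where there is no reading), "K" (3x3 intrinsics, pixels), "camera_from_world" (4x4, takes a point from world to camera coordinates). Camera axes: x right, y up, looking along -z (the intrinsics and any distortion apply to the point x, -y, -z); pixel columns grow to the right and rows downward; lengths in mm; the calibration is good to about 2 mm. A picture is of the moment at which its call begins.
- robot.job_done(): hands the job in, once; it reports no verdict.
The state is a dict: "t": time; "qpos": joint angles; "qd": joint speeds; "effort": joint torques, N m; "position": TCP position; "ee_rot": TCP orientation; "ft_force": force on the tool from outside, world axes, zero at the start; "torque": the same for the moment, N m; "finger_gap": finger opening in mm.
Only numpy, scipy, OpenCV 4.12 (cv2) and the standard library are available. Lean on these libraries where they do the work, as an engineer would, in place of code of your own. Each camera call takes 0.05 s, during which the arm holds its last target. There are 200 camera calls.

TASK

The stimulator's battery is flat: switch the unit off with the rocker on its sloping top, then draw the plug-in battery pack out of its front by the loop handle, against its spring catch, and set the pack down, not dropped, in the empty charging dock, right way up between the rails, with its connector end fully home against the contact block. Leave the other pack, the cups and the little oil bottle where they stand.

Things in the scene. Friction and masses are not known exactly. Their poses are not given: they have to be found in the camera images.
- console: Electrotherapy stimulator, white plastic, 190 mm deep (x) by 250 wide (y), fixed. Top slopes from 60 mm high at the front to 87 at the rear. Origin: centre of the underside, on the counter; +x to its rear, -x out of its front (wall at x = -95), +y to the side of the battery bay. On top: power rocker at x = -55, y = -45; two dials at x = -10, 14 mm high, and a screen behind them.
- bay_mouth (a point): Centre of the lower edge of the battery bay's mouth in the console's front wall (x = -95, y = +55, z = 4 mm in the console's frame); axes as the console's. The bay is 65 mm wide, 49 high, 121 deep, its floor 4 mm above the counter. The pack comes out along -x and, settles 4 mm down on to the counter; nose clear after 122 mm of pull, connector after 134.
- power_rocker (a joint): Angle (rad) of the power rocker, a black 46 x 28 mm two-faced rocker on the console's sloping top, one half to the front, one to the rear. 0 = on: front half flat, rear half standing up. 0.35 = off: rear half pressed flat (8 mm proud of the panel), front half up. It counts as off above 0.28. It turns stiffly, about 4 N on its end, and stays where it is left.
- rocker_high_end (a point): Point on the upper face of the rocker's raised rear half, 16 mm behind the pivot (the half ends 7 mm farther back): press down here to switch off. About 82 mm above the counter when on; sinks about 6 mm to off.
- pack: The battery pack to take out: dark grey box 118 mm long (x), 62 wide (y), 46 high, 0.36 to 0.56 kg, loose, at the start plugged into the bay. Origin: centre of its underside. At -x: the handle. At +x, the nose: a black connector 28 wide, 14 high, 17 mm above the underside, 8 mm long plus 4 mm brass blades. Two sprung balls in the bay hold it by notches in its sides: 11 to 16 N to pull off, then 3 to 5.
- pack_handle (a point): Middle of the handle's cross bar. The handle is a level loop of 8 mm round bar, 23 mm above the pack's underside; the cross bar, along the pack's y, stands 42 mm out from the end face (x = -101 mm in the pack's frame). The opening between bar, end face and side bars is 38 mm (x) by 46 mm (y), open above and below: shut fingers fit down into it and can hook the bar.
- pack_nose (a point): Middle of the lower edge of the pack's nose face, connector not counted (x = +59 mm, z = 0 in the pack's frame).
- dock_free: The empty charging dock: grey tray 170 mm long (x), 88 wide (y), fixed. Origin: centre of the underside. Floor 5 mm up; side rails 15 mm high, 70 apart inside, x = -80 to +36; contact block 52 high, face at x = +36, with a 44 mm wide opening for the connector. Home: pack on the floor, its x along the dock's x, nose face on the block (pack origin at x = -23, z = 5 mm), handle over the open end.
- dock_full: The other charging dock, exactly alike, fixed, with the spare pack in it. Origin and axes as for dock_free.
- spare_pack: A second pack like the first, already in the full dock: leave it alone. Origin: centre of its underside.
- ceramic_cup_a: Bystander: cream ceramic cupping cup standing mouth down, 66 mm across, 74 mm high. Origin: centre of its underside.
- ceramic_cup_b: Bystander: another cream ceramic cup of the same size. Origin: centre of its underside.
- glass_cup_a: Bystander: glass cupping cup standing mouth down, 58 mm across, 68 mm high. Origin: centre of its underside.
- glass_cup_b: Bystander: another glass cup of the same size. Origin: centre of its underside.
- oil_bottle: Bystander: small amber bottle, 38 mm across, 105 mm high. Origin: centre of its underside.
There are look-alikes about, which are no part of the job. What is shaped like the pack but purple is not meant.

How it is judged (in metres and radians):
On the way, in this order (a step that is already met when the one before it is completed fails the run):
1. the unit is switched off at the rocker while the pack is still plugged in (value of joint power_rocker above 0.28 rad and x of pack_nose in the frame of console above 0.019 m), for 0.1 s.
2. the pack is drawn right out of the bay (x of pack_nose in the frame of console below -0.097 m), for 0.1 s.
At the end, for the whole second after the job is handed in: The rocker is off (above 0.28 rad); the pack lies flat and right way up on the floor of the empty dock, between its rails and along them (within 0.13 rad), its nose face within 5 mm of the contact block, at rest; the spare pack is still in the other dock, within 10 mm of where it was (value of joint power_rocker above 0.28 rad and x of pack_nose in the frame of dock_free between 0.031 and 0.04 m and y of pack_nose in the frame of dock_free between -0.008 and 0.008 m and z of pack in the frame of dock_free between 0.002 and 0.008 m and angle between the x axis of pack and the x axis of dock_free, either way round below 0.13 rad and angle between pack's own z axis and vertical below 0.06 rad and linear speed of pack below 0.02 m/s and distance of spare_pack from where it was at the start of the episode below 0.01 m); the robot touches nothing.
It fails at once if the spare pack is shifted by more than 10 mm (distance of spare_pack from where it was at the start of the episode above 0.01 m).
It fails at once if a cup or the oil bottle is moved by more than 30 mm or knocked over (distance of any of ceramic_cup_a, ceramic_cup_b, glass_cup_a, glass_cup_b, oil_bottle from where it was at the start of the episode above 0.03 m or angle between any of ceramic_cup_a, ceramic_cup_b, glass_cup_a, glass_cup_b, oil_bottle's own z axis and vertical above 0.6 rad).
It fails at once if the pack is dropped (falls free by about 2 cm or more) (linear speed of pack above 0.6 m/s and contact force between pack and anything else below 0.5 N).
It also fails if it takes over 58 s, if anything falls off the work surface, if the arm or the gripper's body presses on something with over 40 N, if the wrist force passes 120 N, or if a joint passes its speed limit or range.

## Working session

There is one attempt and no reset: what is moved stays moved. The work goes in short steps, Python scripts to look and compute and a shell command to move; the robot and the scene stay as the last step left them, time stands still between calls to the robot, and variables do not carry over. Pictures are saved under pics/ and viewed, about 8 in all and at most 12, crops included, and the job is handed in when it is done.

```bash
mkdir -p pics
cat > h.py <<'E'
from bench import robot
import numpy as np, cv2
def snap(n):
    return robot.snapshot(n)
def save(s,name,crop=None,scale=1):
    im=s["pixels"][...,::-1]
    if crop: r0,r1,c0,c1=crop; im=im[r0:r1,c0:c1]
    cv2.imwrite("pics/"+name,cv2.resize(im,None,fx=scale,fy=scale,interpolation=cv2.INTER_NEAREST))
def cloud(s):
    d=s["depth"].astype(float);h,w=d.shape
    u,v=np.meshgrid(np.arange(w),np.arange(h));K=s["K"]
    c=np.stack([(u-K[0,2])/K[0,0]*d,-(v-K[1,2])/K[1,1]*d,-d,np.ones_like(d)],-1)
    return (c@np.linalg.inv(s["camera_from_world"]).T)[...,:3]
def ray(s,u,v,z):
    K=s["K"];T=np.linalg.inv(s["camera_from_world"])
    d=T[:3,:3]@np.array([(u-K[0,2])/K[0,0],-(v-K[1,2])/K[1,1],-1]);o=T[:3,3]
    return o+d*(z-o[2])/d[2]
E
python3 - <<'E'
from h import *
for n in("top","scene"):
    s=snap(n);save(s,n+"0.png");np.savez(n+"0.npz",**s)
    print(n,s["K"].round(1).tolist(),np.linalg.inv(s["camera_from_world"]).round(2).tolist(),(s["depth"]>0).mean())
o=robot.get_obs();print(o["t"],o["position"],o["ee_rot"],o["finger_gap"],robot.tcp_to_grasp)
E
```

```text
top [[495.3, 0.0, 278.1], [0.0, 495.3, 211.3], [0.0, 0.0, 1.0]] [[-0.02, 1.0, -0.1, 432.6], [-1.0, -0.02, 0.02, 32.78], [0.02, 0.1, 1.0, 1690.86], [0.0, 0.0, 0.0, 1.0]] 0.9959821428571428
scene [[447.9, 0.0, 279.2], [0.0, 447.9, 208.3], [0.0, 0.0, 1.0]] [[0.6, -0.54, 0.59, 1443.52], [0.8, 0.42, -0.43, -633.63], [-0.01, 0.73, 0.68, 1057.85], [0.0, 0.0, 0.0, 1.0]] 0.9948469387755102
0.1 [ 284.13941164 -611.78154911  230.44969298] [ 6.77381181e-01 -3.06720626e+00 -2.32583772e-03] 85.33383515433297 18.700000000000003
```

View pics/top0.png

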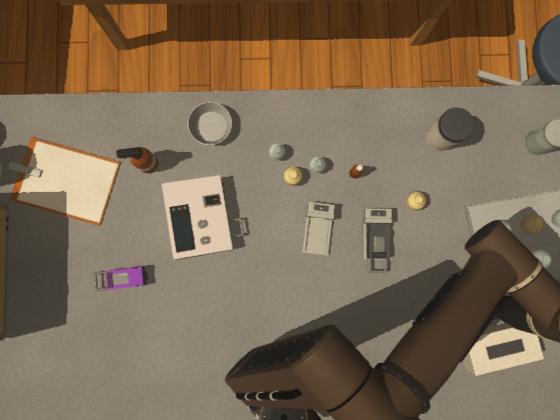

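View pics/scene0.png

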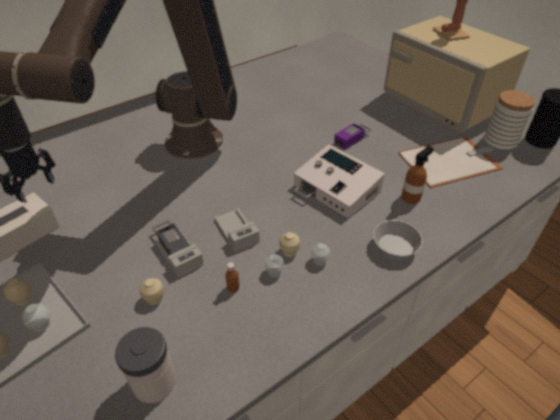

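Top view: the console is at about (198,218), with its front facing image right (world −y), the rocker at (212,200) and the pack handle at (240,227). The free dock is at (319,228) with its contact block at the upper end (+x). The full dock is at (378,240), and the cups and bottle are further up. The purple decoy is at (122,278).

Run:
```python
from h import *
s=dict(np.load("top0.npz"));P=cloud(s);z=P[...,2]
def rect(m,roi,lo,hi,name):
    a=np.zeros(z.shape,bool);r0,r1,c0,c1=roi;a[r0:r1,c0:c1]=1
    m=m&a&(z>lo)&(z<hi)
    n,l,st,c=cv2.connectedComponentsWithStats(m.astype(np.uint8));k=1+st[1:,4].argmax();m=l==k
    print(name,m.sum(),"z",np.percentile(z[m],[5,50,95]).round(1),cv2.minAreaRect(P[m][:,:2].astype(np.float32)))
    return m
T=z>-999
rect(T,(165,270,155,245),45,110,"console")
rect(T,(195,262,298,340),3,70,"dock_free")
rect(T,(195,225,298,340),35,70,"block_free")
rect(T,(200,280,355,400),3,80,"dock_full")
rect(T,(210,245,233,255),12,60,"handle")
print("table z",np.median(z[230:290,255:290]))
px=s["pixels"].astype(int)
m=(px.max(-1)<70);rect(m,(190,210,200,225),55,110,"rocker")
for n,u,v,h in(("cerA",293,175,74),("cerB",416,200,74),("gA",278,151,68),("gB",318,163,68),("oil",357,171,105)):print(n,ray(s,u,v,h).round())
for n,u,v,h in(("rocker",212,200,78),("handle",243,227,27)):print(n,ray(s,u,v,h).round(), P[v,u].round())
```

```text
console 4540 z [57.9 72.9 86.9] ((579.121826171875, 262.6170349121094), (250.76171875, 191.8604736328125), 8.860648155212402)
dock_free 1000 z [ 3.6 12.9 54.7] ((536.494140625, -139.83184814453125), (101.47271728515625, 199.3627471923828), 79.5074462890625)
block_free 393 z [43.  49.7 56.6] ((592.2706298828125, -146.3451385498047), (88.76275634765625, 49.29897689819336), 81.57721710205078)
dock_full 1508 z [ 6.9 47.4 55.4] ((492.3943176269531, -339.3228759765625), (113.60264587402344, 235.0465850830078), 83.55448913574219)
handle 80 z [22.  28.9 34.5] ((542.056884765625, 132.47369384765625), (33.835174560546875, 63.506099700927734), 89.94363403320312)
table z -1.6068679028352335
rocker 100 z [65.7 73.7 83.5] ((632.9615478515625, 213.66722106933594), (27.323965072631836, 42.296791076660156), 8.962458610534668)
cerA [708. -55.  74.]
cerB [ 616. -459.   74.]
gA [791.  -7.  68.]
gB [ 748. -140.   68.]
oil [ 712. -262.  105.]
rocker [631. 213.  78.] [631. 213.  77.]
handle [543. 116.  27.] [545. 116.   7.]
```

```bash
R='{"slide":[-36,33.5,0],"twist":0,"gripper":-1}'; 
python3 -m jog '[{"slide":[-36,33.5,0],"twist":0,"gripper":-1},{"slide":[-36,33.5,0],"twist":0,"gripper":-1},{"slide":[-36,33.5,0],"twist":0,"gripper":-1},{"slide":[-36,33.5,0],"twist":0,"gripper":-1},{"slide":[-36,33.5,0],"twist":0,"gripper":-1}]' 60
python3 -m jog '[{"slide":[-36,33.5,0],"twist":0,"gripper":-1},{"slide":[-36,33.5,0],"twist":0,"gripper":-1},{"slide":[-36,33.5,0],"twist":0,"gripper":-1},{"slide":[-36,33.5,0],"twist":0,"gripper":-1},{"slide":[-36,33.5,0],"twist":0,"gripper":-1}]'
python3 -m jog '[{"slide":[-36,33.5,0],"twist":0,"gripper":-1},{"slide":[-36,33.5,0],"twist":0,"gripper":-1}]'
cat >> h.py <<'E'
from scipy.spatial.transform import Rotation as Ro
def st():
    o=robot.get_obs();R=Ro.from_rotvec(o["ee_rot"]).as_matrix();p=np.array(o["position"])
    print("t",round(o["t"],2),"p",p.round(1),"jawyaw",np.degrees(np.arctan2(R[1,1],R[0,1])).round(1),"zdown",R[:,2].round(3),"q6",round(o["qpos"][5],2),"f",np.round(o["ft_force"],1),"gap",round(o["finger_gap"],1));return p,R
def go(x,y,z,yaw=None):
    p,R=st();d=R.T@(np.array([x,y,z])-p);print("slide(now)",d.round(1))
    if yaw is not None:
        c=np.degrees(np.arctan2(R[1,1],R[0,1]));tw=-np.radians((yaw-c+180)%360-180)
        R2=R@Ro.from_rotvec([0,0,tw]).as_matrix();print("twist",tw.round(3),"slide(after twist)",(R2.T@(np.array([x,y,z])-p)).round(1))
E
python3 - <<'E'
from h import *
go(629.6,231,130,188.9)
s=snap("wrist");save(s,"w1.png");np.savez("w1.npz",**s);print(np.linalg.inv(s["camera_from_world"]).round(2).tolist(),s["K"][0])
E
```

```text
t: 0.6
position: [377.1, -382.6, 231.0]
ee_rot: [0.677, -3.067, -0.001]
ft_force: [1.7, 0.1, 1.3]
finger_gap: 12.4
t: 1.1
position: [469.8, -154.7, 231.3]
ee_rot: [-0.678, 3.067, 0.0]
ft_force: [1.1, -0.0, 0.5]
finger_gap: 0.1
t: 1.3
position: [506.9, -63.6, 231.3]
ee_rot: [-0.678, 3.067, 0.0]
ft_force: [1.1, -1.0, 0.5]
finger_gap: 0.2
t 1.3 p [506.9 -63.6 231.3] jawyaw 114.9 zdown [ 0.  0. -1.] q6 -1.4 f [ 1.1 -1.   0.5] gap 0.2
slide(now) [-235.4  215.4  101.4]
twist -1.291 slide(after twist) [-272.  -166.8  101.4]
[[-0.42, -0.87, -0.24, 445.91], [0.91, -0.41, -0.11, -91.58], [0.0, -0.26, 0.96, 373.82], [0.0, 0.0, 0.0, 1.0]] [291.27014469   0.         283.40742246]
```

View pics/w1.png

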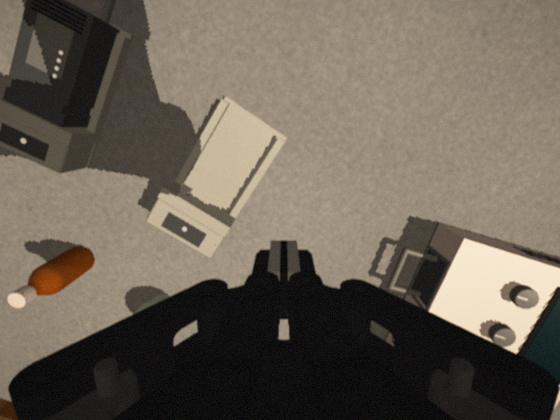

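The wrist view shows the free dock: tray corners at about (225,97) and (286,138), contact block around (185,228). It also shows the handle loop and its shadow near (410,270) and (388,262). I'll measure the dock and handle from this view and check the joints.

Run:
```python
from h import *
print(robot.get_obs()["qpos"])
s=dict(np.load("w1.npz"));P=cloud(s);z=P[...,2]
a=np.zeros(z.shape,bool);a[80:270,135:300]=1
def mr(m,n):
    k,l,stt,c=cv2.connectedComponentsWithStats(m.astype(np.uint8));m=l==(1+stt[1:,4].argmax());Q=P[m]
    print(n,m.sum(),np.percentile(Q[:,2],[5,50,95]).round(1),cv2.minAreaRect(Q[:,:2].astype(np.float32)))
mr(a&(z>44)&(z<62),"block top");mr(a&(z>11)&(z<24),"rails");mr(a&(z>3.5)&(z<10),"floor");mr(a&(z>3.5)&(z<62),"all")
b=np.zeros(z.shape,bool);b[215:305,365:425]=1
mr(b&(z>16)&(z<40),"handle");
m=b&(z>16)&(z<40);print("table",np.median(z[40:90,300:400]))
Q=P[m];i=Q[:,1].argmin();print(Q[i],Q[Q[:,1]<Q[i,1]+12].mean(0))
```

```text
[ 2.67782663e-01  9.00219000e-02 -3.40137595e-01 -5.03280405e-04
 -1.13882140e+00 -1.40105967e+00]
block top 3070 [49.2 51.5 52.9] ((592.1516723632812, -147.23040771484375), (88.12238311767578, 49.187339782714844), 81.26123046875)
rails 855 [12.8 14.6 17.4] ((510.42315673828125, -174.1563720703125), (21.39791488647461, 125.13433837890625), 87.95677185058594)
floor 5431 [3.7 4.7 6. ] ((514.7186889648438, -135.56228637695312), (87.72218322753906, 133.0169677734375), 81.49385833740234)
all 10411 [ 3.9  6.1 52.3] ((532.7555541992188, -138.37657165527344), (88.14949798583984, 169.53944396972656), 81.48340606689453)
handle 798 [19.2 29.5 34.5] ((550.08935546875, 140.3313751220703), (78.31605529785156, 48.559600830078125), 9.529204368591309)
table -0.09722147821221938
[517.7272302  111.37088827  27.50150132] [540.30921244 118.01827836  29.26157019]
```

```bash
python3 -m jog '[{"slide":[0,0,0],"twist":-0.1435,"gripper":-1},{"slide":[0,0,0],"twist":-0.1435,"gripper":-1},{"slide":[0,0,0],"twist":-0.1435,"gripper":-1},{"slide":[0,0,0],"twist":-0.1435,"gripper":-1},{"slide":[0,0,0],"twist":-0.1435,"gripper":-1}]' >/dev/null
python3 -m jog '[{"slide":[0,0,0],"twist":-0.1435,"gripper":-1},{"slide":[0,0,0],"twist":-0.1435,"gripper":-1},{"slide":[0,0,0],"twist":-0.1435,"gripper":-1},{"slide":[0,0,0],"twist":-0.1435,"gripper":-1}]'
python3 -m jog '[{"slide":[-38.8,-23.8,10],"twist":0,"gripper":-1},{"slide":[-38.8,-23.8,10],"twist":0,"gripper":-1},{"slide":[-38.8,-23.8,10],"twist":0,"gripper":-1},{"slide":[-38.8,-23.8,10],"twist":0,"gripper":-1},{"slide":[-38.8,-23.8,10],"twist":0,"gripper":-1}]'
python3 -m jog '[{"slide":[-38.8,-23.8,15],"twist":0,"gripper":-1},{"slide":[-38.8,-23.8,15],"twist":0,"gripper":-1},{"slide":[0,0,0],"twist":0,"gripper":-1}]'
python3 - <<'E'
from h import *
go(629.6,231,100,188.9)
s=snap("wrist");save(s,"w2.png");np.savez("w2.npz",**s)
E
```

```text
t: 2.25
position: [506.5, -65.7, 231.0]
ee_rot: [2.393, -2.035, -0.001]
ft_force: [-0.0, -0.3, -1.0]
finger_gap: 0.2
t: 2.75
position: [594.5, 146.1, 180.6]
ee_rot: [2.387, -2.042, -0.0]
ft_force: [1.1, -0.4, 1.0]
finger_gap: -0.1
t: 3.05
position: [629.4, 232.3, 147.1]
ee_rot: [2.387, -2.036, -0.002]
ft_force: [-0.7, -1.2, -1.1]
finger_gap: -0.2
t 3.05 p [629.4 232.3 147.1] jawyaw -170.9 zdown [-0.004 -0.002 -1.   ] q6 -0.48 f [-0.7 -1.2 -1.1] gap -0.2
slide(now) [ 1.3 -0.2 47.1]
twist 0.003 slide(after twist) [ 1.3 -0.2 47.1]
```

View pics/w2.png

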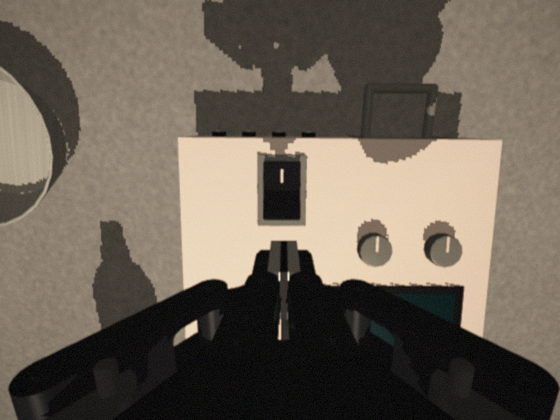

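Close view: the rocker covers about (262–303, 153–222), with its front at the top. The handle loop is at (365–437, 85–137) and is clear of obstructions. I'll check the rocker and handle positions from this view.

Run:
```python
from h import *
s=dict(np.load("w2.npz"));P=cloud(s);z=P[...,2]
for u,v in((283,160),(283,175),(283,190),(283,200),(283,210),(283,218)):print((u,v),P[v,u].round(1))
print("rocker frame corners",[ray(s,u,v,72).round(1)[:2].tolist() for u,v in((258,153),(306,153),(258,225),(306,225))])
print("front edge",[ray(s,u,v,60).round(1)[:2].tolist() for u,v in((179,138),(501,141))])
b=np.zeros(z.shape,bool);b[78:136,355:445]=1
m=b&(z>18)&(z<40);print("handle",m.sum(),cv2.minAreaRect(P[m][:,:2].astype(np.float32)),P[m][:,2].mean())
ys,xs=np.where(m);print(xs.min(),xs.max(),ys.min(),ys.max())
print("bar outer ends",[ray(s,u,v,31).round(1)[:2].tolist() for u,v in((366,86),(437,86))], "inner",[ray(s,u,v,31).round(1)[:2].tolist() for u,v in((375,95),(428,95))])
```

```text
(283, 160) [635.4 191.1  65. ]
(283, 175) [640.4 166.7 289.6]
(283, 190) [632.1 212.4  74. ]
(283, 200) [631.  219.3  77.1]
(283, 210) [629.9 226.   80.8]
(283, 218) [629.  231.7  82.4]
rocker frame corners [[654.6, 188.2], [619.6, 182.6], [647.0, 243.8], [609.6, 237.9]]
front edge [[716.7, 187.6], [471.0, 150.8]]
handle 1572 ((543.6285400390625, 137.2353515625), (62.361083984375, 42.3930549621582), 9.02388858795166) 30.048475384481087
361 437 83 135
bar outer ends [[576.3, 123.8], [518.1, 114.5]] inner [[567.3, 129.5], [523.4, 122.5]]
```

```bash
python3 -m jog '[{"slide":[0.5,0,25],"twist":0,"gripper":-1},{"slide":[0,0,25],"twist":0,"gripper":-1},{"slide":[0,0,8],"twist":0,"gripper":-1},{"slide":[0,0,4],"twist":0,"gripper":-1}]'
python3 -m jog '[{"slide":[0,0,3],"twist":0,"gripper":-1},{"slide":[0,0,3],"twist":0,"gripper":-1},{"slide":[0,0,2],"twist":0,"gripper":-1},{"slide":[0,0,0],"twist":0,"gripper":-1}]'
```

```text
t: 3.5
position: [629.0, 227.1, 88.8]
ee_rot: [2.386, -2.042, -0.0]
ft_force: [0.4, -0.9, -0.3]
finger_gap: 0.1
t: 3.9
position: [630.0, 228.8, 82.6]
ee_rot: [-2.386, 2.04, -0.001]
ft_force: [-0.9, 1.5, 2.3]
finger_gap: 0.3
```

```bash
python3 -m jog '[{"slide":[0,2,0],"twist":0,"gripper":-1},{"slide":[0,0,0],"twist":0,"gripper":-1}]'
python3 -m jog '[{"slide":[0,0,2],"twist":0,"gripper":-1},{"slide":[0,0,0],"twist":0,"gripper":-1}]'
python3 -m jog '[{"slide":[0,0,2],"twist":0,"gripper":-1},{"slide":[0,0,0],"twist":0,"gripper":-1}]'
```

```text
t: 4.1
position: [628.5, 228.4, 82.5]
ee_rot: [-2.386, 2.04, -0.002]
ft_force: [1.7, 1.8, 4.4]
finger_gap: -0.0
t: 4.3
position: [628.4, 229.2, 80.5]
ee_rot: [-2.385, 2.039, -0.001]
ft_force: [0.5, 4.6, 6.5]
finger_gap: -0.3
t: 4.5
position: [628.2, 228.9, 78.1]
ee_rot: [-2.386, 2.04, -0.001]
ft_force: [0.5, 4.0, 4.3]
finger_gap: -0.0
```

```bash
python3 -m jog '[{"slide":[0,0,2],"twist":0,"gripper":-1},{"slide":[0,0,0],"twist":0,"gripper":-1}]'
python3 -m jog '[{"slide":[0,0,2],"twist":0,"gripper":-1},{"slide":[0,0,0],"twist":0,"gripper":-1}]'
```

```text
t: 4.7
position: [628.2, 228.8, 76.5]
ee_rot: [-2.386, 2.04, -0.001]
ft_force: [-0.1, 4.2, 7.7]
finger_gap: 0.2
t: 4.9
position: [628.3, 228.8, 76.2]
ee_rot: [-2.386, 2.039, -0.002]
ft_force: [-5.5, 3.7, 17.8]
finger_gap: 0.2
```

```bash
python3 -m jog '[{"slide":[0,0,-2],"twist":0,"gripper":-1},{"slide":[0,0,-35],"twist":0,"gripper":-1},{"slide":[0,0,-35],"twist":0,"gripper":-1},{"slide":[0,0,0],"twist":0,"gripper":-1}]'
python3 - <<'E'
from h import *
go(546.3,122.6,100,98.86)
s=snap("wrist");save(s,"w3.png",(130,240,240,330),5);P=cloud(s)
for v in range(150,226,5):print(v,P[v,283].round(1),P[v,275].round(1))
E
```

```text
t: 5.3
position: [629.3, 228.2, 150.1]
ee_rot: [-2.384, 2.038, -0.004]
ft_force: [0.2, 0.4, 0.5]
finger_gap: -0.0
t 5.3 p [629.3 228.2 150.1] jawyaw -171.1 zdown [ 0.005  0.002 -1.   ] q6 -0.48 f [0.2 0.4 0.5] gap -0.0
slide(now) [91.5 98.7 49.4]
twist 1.572 slide(after twist) [ 98.5 -91.6  49.4]
150 [637.1 180.4  61.2] [643.2 181.3  62. ]
155 [636.5 184.2  61.1] [642.7 185.3  60.8]
160 [635.9 187.8  63.4] [642.1 188.8  63.8]
165 [635.3 191.6  64.5] [641.5 192.5  64.8]
170 [635.  193.4  78.3] [640.8 194.4  78. ]
175 [634.3 197.4  76.7] [640.2 198.2  77.4]
180 [633.8 201.1  76.7] [639.7 202.1  76.3]
185 [633.1 205.1  75.2] [639.1 206.2  74.9]
190 [632.5 209.1  74.7] [638.6 210.2  74. ]
195 [631.9 213.   74.4] [638.  214.2  73.4]
200 [631.3 217.2  73.6] [637.4 218.   74.2]
205 [630.7 220.9  74.6] [636.8 221.6  75.5]
210 [630.1 224.5  75.9] [636.2 225.8  74.6]
215 [629.4 228.7  75.3] [635.6 229.8  74.8]
220 [628.8 232.7  75.4] [635.  233.3  76.5]
225 [628.  238.3  71. ] [634.3 238.9  72. ]
```

Rocker check: the rear half is now low (73.9 to 76, parallel to the panel) and the front half stands at 78, so it is off. Next, the handle.

```bash
python3 -m jog '[{"slide":[0,0,0],"twist":0.143,"gripper":-0.25},{"slide":[0,0,0],"twist":0.143,"gripper":-0.25},{"slide":[0,0,0],"twist":0.143,"gripper":-0.25},{"slide":[0,0,0],"twist":0.143,"gripper":-0.25},{"slide":[0,0,0],"twist":0.143,"gripper":-0.25}]' >/dev/null
python3 -m jog '[{"slide":[0,0,0],"twist":0.143,"gripper":-0.25},{"slide":[0,0,0],"twist":0.143,"gripper":-0.25},{"slide":[0,0,0],"twist":0.143,"gripper":-0.25},{"slide":[0,0,0],"twist":0.143,"gripper":-0.25},{"slide":[0,0,0],"twist":0.143,"gripper":-0.25}]' >/dev/null
python3 -m jog '[{"slide":[0,0,0],"twist":0.142,"gripper":-0.25},{"slide":[33,-31,0],"twist":0,"gripper":-0.25},{"slide":[33,-31,0],"twist":0,"gripper":-0.25},{"slide":[32,-30,0],"twist":0,"gripper":-0.25},{"slide":[0,0,0],"twist":0,"gripper":-0.25}]'
python3 - <<'E'
from h import *
go(546.3,122.6,12,98.86)
s=snap("wrist");save(s,"w4.png")
E
```

```text
t: 6.85
position: [539.7, 117.4, 143.8]
ee_rot: [0.237, -3.127, 0.002]
ft_force: [0.6, 0.7, 0.9]
finger_gap: 31.9
t 6.85 p [539.7 117.4 143.8] jawyaw 98.7 zdown [-0.005 -0.002 -1.   ] q6 -1.99 f [0.6 0.7 0.9] gap 31.9
slide(now) [ -8.    4.3 131.8]
twist -0.003 slide(after twist) [ -8.    4.2 131.8]
```

View pics/w4.png

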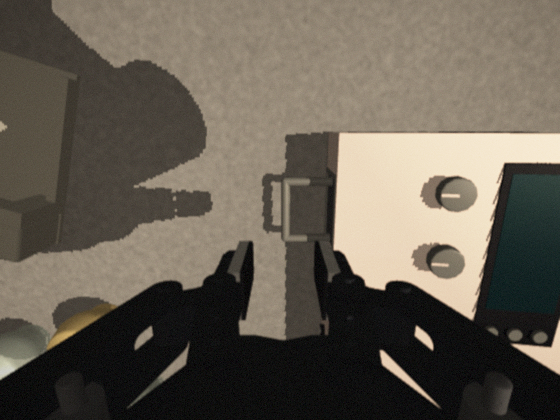

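The fingers straddle column 283 and the bar is at column 288, rows 180–240, so jaw alignment is good. Correcting and descending.

```bash
python3 -m jog '[{"slide":[-8,4,20],"twist":0,"gripper":-0.25},{"slide":[0,0,30],"twist":0,"gripper":-0.25},{"slide":[0,0,10],"twist":0,"gripper":-0.25},{"slide":[0,0,0],"twist":0,"gripper":-0.25}]'
python3 - <<'E'
from h import *
go(546.3,122.6,12,98.86)
E
```

```text
t: 7.3
position: [550.7, 126.3, 83.0]
ee_rot: [0.242, -3.128, 0.004]
ft_force: [0.1, -0.0, -0.3]
finger_gap: 32.3
t 7.3 p [550.7 126.3  83. ] jawyaw 98.8 zdown [-0.004 -0.003 -1.   ] q6 -1.99 f [ 0.1 -0.  -0.3] gap 32.3
slide(now) [ 4.6 -2.8 71.1]
twist -0.0 slide(after twist) [ 4.6 -2.8 71.1]
```

```bash
python3 -m jog '[{"slide":[3,-2,25],"twist":0,"gripper":-0.25},{"slide":[0,0,20],"twist":0,"gripper":-0.25},{"slide":[0,0,15],"twist":0,"gripper":-0.25},{"slide":[0,0,9],"twist":0,"gripper":-0.25},{"slide":[0,0,0],"twist":0,"gripper":-0.25}]'
python3 -m jog '[{"slide":[0,0,0],"twist":0,"gripper":-1},{"slide":[0,0,0],"twist":0,"gripper":-1},{"slide":[0,0,0],"twist":0,"gripper":-1},{"slide":[0,0,0],"twist":0,"gripper":-1}]' 50
python3 - <<'E'
from h import *
go(546.3,122.6,12,98.86)
E
```

```text
t: 7.8
position: [549.8, 124.6, 18.1]
ee_rot: [-0.244, 3.131, -0.001]
ft_force: [-3.8, -1.6, 8.8]
finger_gap: 32.0
t: 8.2
position: [550.3, 122.1, 17.7]
ee_rot: [-0.243, 3.132, -0.004]
ft_force: [4.9, -15.3, 7.9]
finger_gap: 5.7
t 8.2 p [550.3 122.1  17.7] jawyaw 98.9 zdown [ 0.001 -0.003 -1.   ] q6 -1.99 f [  4.9 -15.3   7.9] gap 5.7
slide(now) [3.9 1.1 5.7]
twist 0.0 slide(after twist) [3.9 1.1 5.7]
```

Run:
```python
from h import *
s=snap("wrist");save(s,"w5.png")
```

```text
(no output)
```

View pics/w5.png

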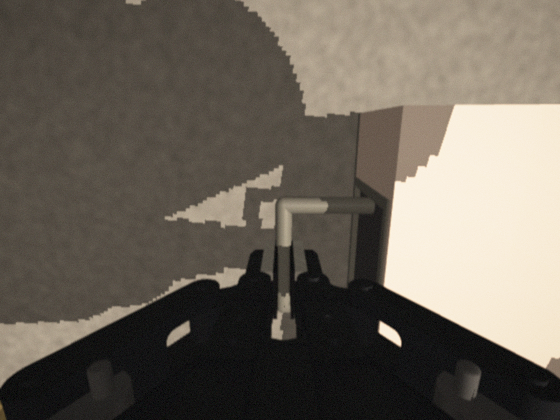

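The bar is seated between the two pads (column 284, corner at (284,205)). Pulling along −tool y in small steps.

```bash
python3 -m jog '[{"slide":[0,-3,-2],"twist":0,"gripper":-1},{"slide":[0,-3,0],"twist":0,"gripper":-1},{"slide":[0,-3,0],"twist":0,"gripper":-1}]' 90
python3 -m jog '[{"slide":[0,-4,0],"twist":0,"gripper":-1},{"slide":[0,-4,0],"twist":0,"gripper":-1},{"slide":[0,-4,0],"twist":0,"gripper":-1},{"slide":[0,-4,0],"twist":0,"gripper":-1}]'
```

```text
t: 8.55
position: [551.5, 117.3, 18.5]
ee_rot: [-0.242, 3.13, 0.004]
ft_force: [-3.3, 15.5, -2.7]
finger_gap: 4.2
t: 8.95
position: [553.6, 100.8, 18.3]
ee_rot: [-0.243, 3.131, 0.001]
ft_force: [-0.4, 2.9, -2.3]
finger_gap: 4.2
```

```bash
python3 -m jog '[{"slide":[0,-10,0],"twist":0,"gripper":-1},{"slide":[0,-10,0],"twist":0,"gripper":-1},{"slide":[0,-10,0],"twist":0,"gripper":-1}]'
python3 -m jog '[{"slide":[0,-10,0],"twist":0,"gripper":-1},{"slide":[0,-10,0],"twist":0,"gripper":-1},{"slide":[0,-10,0],"twist":0,"gripper":-1},{"slide":[0,-10,0],"twist":0,"gripper":-1}]'
python3 - <<'E'
from h import *
st()
s=snap("top");save(s,"t2.png",(130,290,150,350),4)
E
```

```text
t: 9.25
position: [557.8, 69.4, 18.2]
ee_rot: [0.242, -3.132, 0.0]
ft_force: [0.3, 3.0, -2.3]
finger_gap: 4.2
t: 9.65
position: [564.0, 29.6, 18.3]
ee_rot: [0.242, -3.132, 0.0]
ft_force: [-0.2, 2.1, -1.9]
finger_gap: 4.2
t 9.65 p [564.   29.6  18.3] jawyaw 98.8 zdown [-0. -0. -1.] q6 -1.82 f [-0.2  2.1 -1.9] gap 4.2
```

View pics/t2.png

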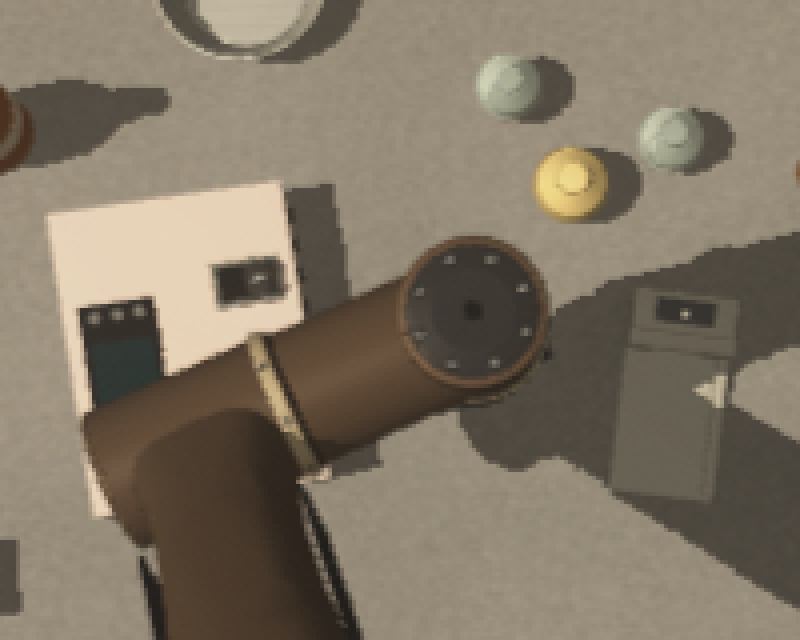

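The pack is hidden under the arm, but the steady 2–3 N drag matches the expected sliding force. Continuing to about 146 mm, then letting it down.

```bash
python3 -m jog '[{"slide":[0,-10,0],"twist":0,"gripper":-1},{"slide":[0,-10,0],"twist":0,"gripper":-1},{"slide":[0,-10,0],"twist":0,"gripper":-1},{"slide":[0,-10,0],"twist":0,"gripper":-1},{"slide":[0,-8,0],"twist":0,"gripper":-1}]'
python3 -m jog '[{"slide":[0,-4,1],"twist":0,"gripper":-1},{"slide":[0,0,1],"twist":0,"gripper":-1},{"slide":[0,0,2],"twist":0,"gripper":-1},{"slide":[0,0,0],"twist":0,"gripper":-1}]'
```

```text
t: 10.2
position: [571.3, -17.7, 18.2]
ee_rot: [0.242, -3.132, 0.0]
ft_force: [0.4, 1.5, -2.6]
finger_gap: 4.2
t: 10.6
position: [571.8, -21.0, 14.1]
ee_rot: [0.242, -3.132, 0.001]
ft_force: [0.5, -1.9, -2.7]
finger_gap: 4.1
```

```bash
python3 -m jog '[{"slide":[0,0,0],"twist":0,"gripper":-0.25},{"slide":[0,0,0],"twist":0,"gripper":-0.25},{"slide":[0,0,0],"twist":0,"gripper":-0.25},{"slide":[0,0,-30],"twist":0,"gripper":-0.25},{"slide":[0,0,-40],"twist":0,"gripper":-0.25}]'
python3 -m jog '[{"slide":[0,0,-40],"twist":0,"gripper":1},{"slide":[0,0,-40],"twist":0,"gripper":1},{"slide":[0,0,-40],"twist":-0.132,"gripper":1},{"slide":[0,0,0],"twist":-0.144,"gripper":1},{"slide":[0,0,0],"twist":-0.144,"gripper":1}]' >/dev/null
python3 -m jog '[{"slide":[0,0,0],"twist":-0.144,"gripper":1},{"slide":[0,0,0],"twist":-0.144,"gripper":1},{"slide":[0,0,0],"twist":-0.144,"gripper":1},{"slide":[0,0,0],"twist":-0.144,"gripper":1},{"slide":[0,0,0],"twist":-0.144,"gripper":1}]' >/dev/null
python3 -m jog '[{"slide":[0,0,0],"twist":-0.144,"gripper":1},{"slide":[0,0,0],"twist":-0.144,"gripper":1},{"slide":[0,0,0],"twist":-0.144,"gripper":1},{"slide":[0,0,0],"twist":0,"gripper":1}]'
python3 - <<'E'
from h import *
go(556.3,78.8,150,188.9)
s=snap("wrist");save(s,"w6.png");np.savez("w6.npz",**s)
E
```

```text
t: 11.1
position: [570.4, -20.9, 83.2]
ee_rot: [0.242, -3.128, 0.001]
ft_force: [1.3, 0.4, 0.0]
finger_gap: 32.0
t: 12.5
position: [571.9, -20.5, 204.4]
ee_rot: [-2.39, 2.039, -0.0]
ft_force: [1.3, -0.2, -1.3]
finger_gap: 85.3
t 12.5 p [571.9 -20.5 204.4] jawyaw -171.0 zdown [ 0.  0. -1.] q6 -0.15 f [ 1.3 -0.2 -1.3] gap 85.3
slide(now) [-100.5   -0.2   54.4]
twist 0.003 slide(after twist) [-100.5    0.    54.4]
```

View pics/w6.png

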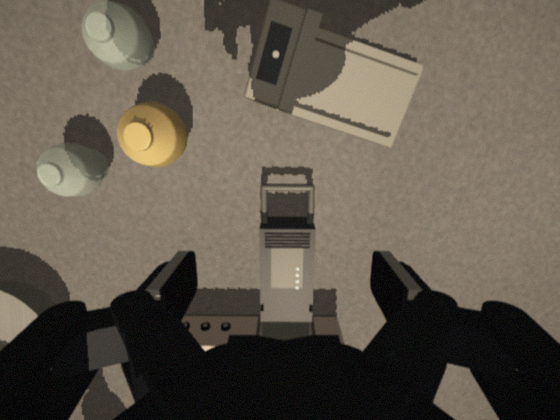

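The pack is out and lying flat: handle at (287,185), front face at row 229, columns 260–314. Measuring it from depth.

Run:
```python
from h import *
s=dict(np.load("w6.npz"));P=cloud(s);z=P[...,2]
a=np.zeros(z.shape,bool);a[222:335,250:325]=1
m=a&(z>42)&(z<51);k,l,stt,c=cv2.connectedComponentsWithStats(m.astype(np.uint8));m=l==(1+stt[1:,4].argmax());Q=P[m]
r=cv2.minAreaRect(Q[:,:2].astype(np.float32));print(m.sum(),Q[:,2].mean(),r,cv2.boxPoints(r).tolist())
print("front corners",[ray(s,u,v,46).round(1)[:2].tolist() for u,v in((260,229),(314,229))],P[250,287].round(1),P[300,287].round(1))
a[:]=0;a[178:215,250:325]=1;m=a&(z>15)&(z<40);print("handle",cv2.minAreaRect(P[m][:,:2].astype(np.float32)))
```

```text
4984 46.05563120506643 ((552.0305786132812, 77.80623626708984), (62.029151916503906, 118.58767700195312), 8.500886917114258) [[512.5916748046875, 131.86392211914062], [530.121826171875, 14.579105377197266], [591.469482421875, 23.748550415039062], [573.9393310546875, 141.0333709716797]]
front corners [[589.9, 25.1], [531.5, 15.8]] [556.7  44.9  46.2] [546.6 107.5  46.5]
handle ((564.8046875, -7.867063522338867), (61.82431411743164, 36.819847106933594), 9.066734313964844)
```

```bash
python3 -m jog '[{"slide":[-34,1.5,15],"twist":0.006,"gripper":1},{"slide":[-33,1.5,15],"twist":0,"gripper":1},{"slide":[-33,1,30],"twist":0,"gripper":1},{"slide":[0,0,30],"twist":0,"gripper":1},{"slide":[0,0,0],"twist":0,"gripper":1}]'
python3 - <<'E'
from h import *
go(552,77.8,15,188.6)
E
```

```text
t: 13.05
position: [550.1, 77.5, 110.8]
ee_rot: [2.374, -2.049, -0.005]
ft_force: [-0.0, -0.0, -0.4]
finger_gap: 85.3
t 13.05 p [550.1  77.5 110.8] jawyaw -171.6 zdown [-0.006 -0.002 -1.   ] q6 -0.34 f [-0.  -0.  -0.4] gap 85.3
slide(now) [-0.2 -2.5 95.8]
twist -0.003 slide(after twist) [-0.2 -2.5 95.8]
```

```bash
python3 -m jog '[{"slide":[0,-2,30],"twist":0,"gripper":1},{"slide":[0,0,30],"twist":0,"gripper":1},{"slide":[0,0,20],"twist":0,"gripper":1},{"slide":[0,0,13],"twist":0,"gripper":1},{"slide":[0,0,0],"twist":0,"gripper":1}]'
python3 -m jog '[{"slide":[0,0,0],"twist":0,"gripper":-1},{"slide":[0,0,0],"twist":0,"gripper":-1},{"slide":[0,0,0],"twist":0,"gripper":-1},{"slide":[0,0,0],"twist":0,"gripper":-1}]' 60
python3 -m jog '[{"slide":[0,0,-5],"twist":0,"gripper":-1},{"slide":[0,0,-10],"twist":0,"gripper":-1},{"slide":[0,0,-10],"twist":0,"gripper":-1},{"slide":[0,0,0],"twist":0,"gripper":-1}]'
python3 - <<'E'
from h import *
st()
E
```

```text
t: 13.55
position: [554.6, 77.2, 20.7]
ee_rot: [2.378, -2.051, -0.001]
ft_force: [-0.5, -0.0, 0.6]
finger_gap: 85.2
t: 13.95
position: [554.9, 77.6, 23.0]
ee_rot: [-2.38, 2.049, -0.001]
ft_force: [-2.3, -2.0, 4.9]
finger_gap: 60.6
t: 14.35
position: [556.1, 78.3, 48.4]
ee_rot: [-2.379, 2.047, -0.002]
ft_force: [0.4, 0.5, -5.2]
finger_gap: 60.7
t 14.35 p [556.1  78.3  48.4] jawyaw -171.4 zdown [ 0.003  0.001 -1.   ] q6 -0.34 f [ 0.4  0.5 -5.2] gap 60.7
```

The pack is held (gap 60.7, about 5 N of load). Lifting, turning it to the dock's heading and moving over the dock.

```bash
python3 -m jog '[{"slide":[0,0,-30],"twist":0,"gripper":-1},{"slide":[0,0,-30],"twist":0,"gripper":-1},{"slide":[0,0,-25],"twist":0,"gripper":-1},{"slide":[25,0,0],"twist":0,"gripper":-1},{"slide":[25,0,0],"twist":0,"gripper":-1}]'
python3 -m jog '[{"slide":[0,0,0],"twist":0.14,"gripper":-1},{"slide":[0,0,0],"twist":0.14,"gripper":-1},{"slide":[0,0,0],"twist":0.14,"gripper":-1},{"slide":[0,0,0],"twist":0.14,"gripper":-1},{"slide":[0,0,0],"twist":0.14,"gripper":-1}]' >/dev/null
python3 -m jog '[{"slide":[0,0,0],"twist":0.14,"gripper":-1},{"slide":[0,0,0],"twist":0.14,"gripper":-1},{"slide":[0,0,0],"twist":0.14,"gripper":-1},{"slide":[0,0,0],"twist":0.14,"gripper":-1},{"slide":[0,0,0],"twist":0.14,"gripper":-1}]' >/dev/null
python3 -m jog '[{"slide":[0,0,0],"twist":0.14,"gripper":-1},{"slide":[0,0,0],"twist":0.14,"gripper":-1},{"slide":[0,0,0],"twist":0.14,"gripper":-1},{"slide":[0,0,0],"twist":0.05,"gripper":-1},{"slide":[0,0,0],"twist":0,"gripper":-1}]'
python3 - <<'E'
from h import *
go(492.2,-132.3,90,81.5)
E
```

```text
t: 14.85
position: [562.8, 28.6, 132.5]
ee_rot: [-2.381, 2.046, -0.001]
ft_force: [-0.3, 0.2, -5.9]
finger_gap: 60.7
t: 16.35
position: [562.1, 28.3, 131.2]
ee_rot: [-0.236, -3.132, -0.0]
ft_force: [-0.6, -0.5, -4.8]
finger_gap: 61.0
t 16.35 p [562.1  28.3 131.2] jawyaw 81.4 zdown [-0.  0. -1.] q6 -2.12 f [-0.6 -0.5 -4.8] gap 61.0
slide(now) [  45.  -169.3   41.2]
twist -0.002 slide(after twist) [  45.3 -169.2   41.2]
```

```bash
python3 -m jog '[{"slide":[12,-43,0],"twist":0,"gripper":-1},{"slide":[11,-42,0],"twist":0,"gripper":-1},{"slide":[11,-42,0],"twist":0,"gripper":-1},{"slide":[11,-42,20],"twist":0,"gripper":-1},{"slide":[0,0,20],"twist":0,"gripper":-1}]'
python3 -m jog '[{"slide":[0,0,0],"twist":0,"gripper":-1},{"slide":[0,0,0],"twist":0,"gripper":-1}]'
python3 - <<'E'
from h import *
go(492.2,-132.3,28,81.5)
s=snap("wrist");save(s,"w7.png");np.savez("w7.npz",**s)
E
```

```text
t: 16.85
position: [490.1, -135.4, 91.3]
ee_rot: [-0.238, -3.133, -0.0]
ft_force: [0.5, 0.2, -6.6]
finger_gap: 60.7
t: 17.05
position: [493.0, -132.1, 91.7]
ee_rot: [-0.233, -3.133, 0.001]
ft_force: [1.2, -0.3, -4.7]
finger_gap: 60.5
t 17.05 p [ 493.  -132.1   91.7] jawyaw 81.5 zdown [-0. -0. -1.] q6 -1.84 f [ 1.2 -0.3 -4.7] gap 60.5
slide(now) [ 0.7 -0.3 63.7]
twist -0.0 slide(after twist) [ 0.7 -0.3 63.7]
```

View pics/w7.png

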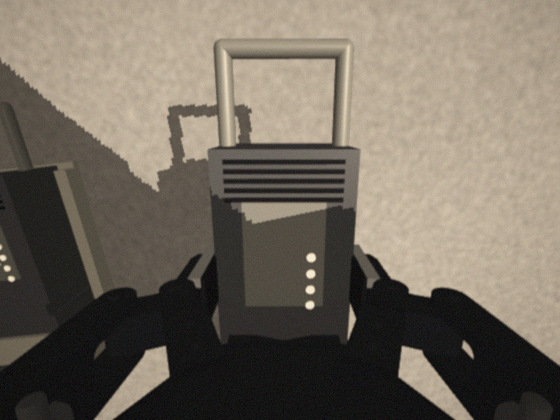

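Pack held straight and centred (columns 210–358, front edge at row 148). Checking its pose in the hand from depth.

Run:
```python
from h import *
s=dict(np.load("w7.npz"));P=cloud(s);z=P[...,2]
a=np.zeros(z.shape,bool);a[140:330,205:365]=1;a[250:,:220]=0;a[250:,350:]=0
m=a&(z>105)&(z<125);Q=P[m];c,*_=np.linalg.lstsq(np.c_[Q[:,:2],np.ones(len(Q))],Q[:,2],rcond=None)
print("plane slope",c[:2].round(3),Q[:,2].mean())
ux=np.array([.989,-.148]);uy=np.array([.148,.989]);D=(Q[:,:2]-[532.8,-138.4])
px=D@ux;py=D@uy;print("front face dock-x",np.percentile(px,[0.2,1]),"y range",np.percentile(py,[.5,99.5]))
f=[P[r,215:355][:, :2] for r in (155,)][0]
print("y at front row: ",((f-[532.8,-138.4])@uy)[[0,-1]], "bar/edge heading", np.degrees(np.arctan2(*(f[-1]-f[0])[::-1])))
```

```text
plane slope [ 0.    -0.001] 114.69667701631553
front face dock-x [-99.04344155 -98.9525987 ] y range [-29.92878814  31.32256243]
y at front row:  [-27.43006356  29.24897057] bar/edge heading 81.58443600129668
```

Level, y offset +0.7 mm, centre at dock x −40, underside at z 68.7. Lowering about 63 mm.

```bash
python3 -m jog '[{"slide":[0,-0.5,15],"twist":0,"gripper":-1},{"slide":[0,0,15],"twist":0,"gripper":-1},{"slide":[0,0,15],"twist":0,"gripper":-1},{"slide":[0,0,10],"twist":0,"gripper":-1},{"slide":[0,0,4],"twist":0,"gripper":-1}]'
python3 -m jog '[{"slide":[0,0,2],"twist":0,"gripper":-1},{"slide":[0,0,1],"twist":0,"gripper":-1},{"slide":[0,0,1],"twist":0,"gripper":-1},{"slide":[0,0,0],"twist":0,"gripper":-1}]'
python3 - <<'E'
from h import *
go(510,-135,28,81.5)
E
```

```text
t: 17.6
position: [493.0, -131.9, 32.1]
ee_rot: [-0.232, -3.133, 0.0]
ft_force: [0.0, 0.8, -4.8]
finger_gap: 60.7
t: 18.0
position: [492.8, -132.6, 28.6]
ee_rot: [0.235, 3.132, 0.0]
ft_force: [-0.2, -0.8, -4.9]
finger_gap: 60.6
t 18.0 p [ 492.8 -132.6   28.6] jawyaw 81.4 zdown [ 0.001  0.    -1.   ] q6 -1.84 f [-0.2 -0.8 -4.9] gap 60.6
slide(now) [-17.4   0.1   0.7]
twist -0.001 slide(after twist) [-17.4   0.1   0.7]
```

```bash
python3 -m jog '[{"slide":[0,0,1],"twist":0,"gripper":-1},{"slide":[-5,0,0],"twist":0,"gripper":-1},{"slide":[-5,0,0],"twist":0,"gripper":-1},{"slide":[-3,0,0],"twist":0,"gripper":-1},{"slide":[-2,0,0],"twist":0,"gripper":-1}]'
python3 -m jog '[{"slide":[-1,0,0.5],"twist":0,"gripper":-1},{"slide":[0,0,0],"twist":0,"gripper":-1}]'
python3 -m jog '[{"slide":[-1,0,0],"twist":0,"gripper":-1},{"slide":[0,0,0],"twist":0,"gripper":-1}]'
```

```text
t: 18.5
position: [503.8, -135.3, 28.0]
ee_rot: [-0.235, -3.127, 0.001]
ft_force: [-16.6, 3.0, 19.5]
finger_gap: 60.2
t: 18.7
position: [504.0, -135.3, 27.9]
ee_rot: [-0.235, -3.126, 0.001]
ft_force: [-18.6, 4.5, 24.5]
finger_gap: 60.9
t: 18.9
position: [504.0, -135.3, 27.9]
ee_rot: [-0.235, -3.124, 0.001]
ft_force: [-21.9, 7.6, 28.9]
finger_gap: 60.7
```

It's jammed about 6 mm short, and I'm pressing down too hard. Backing off and retrying with a lighter hold.

```bash
python3 -m jog '[{"slide":[5,0,-1.5],"twist":0,"gripper":-1},{"slide":[3,0,-0.5],"twist":0,"gripper":-1},{"slide":[0,0,0],"twist":0,"gripper":-1}]'
python3 -m jog '[{"slide":[-2,0,0],"twist":0,"gripper":-1},{"slide":[-2,0,0],"twist":0,"gripper":-1},{"slide":[0,0,0],"twist":0,"gripper":-1}]'
python3 -m jog '[{"slide":[-2,0,0],"twist":0,"gripper":-1},{"slide":[-2,0,0],"twist":0,"gripper":-1},{"slide":[0,0,0],"twist":0,"gripper":-1}]'
python3 - <<'E'
from h import *
go(510,-135,28,81.5)
s=snap("wrist");save(s,"w8.png");np.savez("w8.npz",**s);P=cloud(s);z=P[...,2]
a=np.zeros(z.shape,bool);a[140:330,205:365]=1;a[250:,:220]=0;a[250:,350:]=0
m=a&(z>40)&(z<65);Q=P[m];c,*_=np.linalg.lstsq(np.c_[Q[:,:2],np.ones(len(Q))],Q[:,2],rcond=None)
print("slope",c[:2].round(3),Q[:,2].mean())
ux=np.array([.989,-.148]);uy=np.array([.148,.989]);D=(Q[:,:2]-[532.8,-138.4])
print(np.percentile(D@ux,[.2,1]),np.percentile(D@uy,[.5,99.5]))
E
```

```text
t: 19.2
position: [501.3, -133.9, 28.9]
ee_rot: [0.235, 3.132, 0.0]
ft_force: [0.7, 0.3, -5.9]
finger_gap: 60.8
t: 19.5
position: [506.0, -134.5, 28.6]
ee_rot: [0.235, 3.133, -0.0]
ft_force: [0.5, -0.2, -6.1]
finger_gap: 60.4
t: 19.8
position: [509.8, -135.1, 28.8]
ee_rot: [0.235, 3.133, -0.0]
ft_force: [-0.2, -0.0, -5.2]
finger_gap: 60.8
t 19.8 p [ 509.8 -135.1   28.8] jawyaw 81.4 zdown [ 0. -0. -1.] q6 -1.83 f [-0.2 -0.  -5.2] gap 60.8
slide(now) [-0.2  0.2  0.8]
twist -0.001 slide(after twist) [-0.2  0.2  0.8]
slope [ 0.    -0.001] 51.768675820536004
[-82.01300199 -81.91104103] [-30.51878593  30.78371483]
```

It was only friction. The nose is now at dock x ≈ 36, 0.8 mm above the floor. Nudging to contact, then lowering.

```bash
python3 -m jog '[{"slide":[-1,0,0],"twist":0,"gripper":-1},{"slide":[-1,0,0],"twist":0,"gripper":-1},{"slide":[0,0,0],"twist":0,"gripper":-1}]'
python3 -m jog '[{"slide":[-1,0,0],"twist":0,"gripper":-1},{"slide":[0,0,0.5],"twist":0,"gripper":-1},{"slide":[0,0,0],"twist":0,"gripper":-1}]'
```

```text
t: 20.15
position: [510.7, -135.4, 28.6]
ee_rot: [-0.235, -3.132, 0.0]
ft_force: [-2.1, 0.7, -4.9]
finger_gap: 60.7
t: 20.45
position: [510.6, -135.6, 28.0]
ee_rot: [-0.235, -3.13, 0.0]
ft_force: [-5.5, 2.2, -1.4]
finger_gap: 60.8
```

Contact with the block (x force rising, z load going onto the floor). Release, retreat and check.

```bash
python3 -m jog '[{"slide":[0,0,0.5],"twist":0,"gripper":-1},{"slide":[0,0,0],"twist":0,"gripper":-1}]'
python3 -m jog '[{"slide":[0,0,0],"twist":0,"gripper":1},{"slide":[0,0,0],"twist":0,"gripper":1},{"slide":[0,0,0],"twist":0,"gripper":1},{"slide":[0,0,-10],"twist":0,"gripper":1},{"slide":[0,0,-30],"twist":0,"gripper":1}]'
python3 -m jog '[{"slide":[0,0,-40],"twist":0,"gripper":1},{"slide":[0,0,-40],"twist":0,"gripper":1},{"slide":[30,0,-30],"twist":0,"gripper":1},{"slide":[40,0,0],"twist":0,"gripper":1},{"slide":[0,0,0],"twist":0,"gripper":1}]'
python3 - <<'E'
from h import *
st()
s=snap("wrist");save(s,"w9.png");np.savez("w9.npz",**s);P=cloud(s);z=P[...,2]
ux=np.array([.989,-.148]);uy=np.array([.148,.989]);D=P[...,:2]-[532.8,-138.4];X=D@ux;Y=D@uy
m=(abs(Y)<45)&(X>-110)&(X<32)&(z>45)&(z<60);Q=P[m]
c,*_=np.linalg.lstsq(np.c_[Q[:,:2],np.ones(len(Q))],Q[:,2],rcond=None)
print("slope",c[:2].round(3),"top",Q[:,2].mean(),"X",np.percentile(X[m],[.2,99.8]),"Y",np.percentile(Y[m],[.5,99.5]),cv2.minAreaRect(Q[:,:2].astype(np.float32)))
E
```

```text
t: 20.65
position: [510.7, -135.6, 28.0]
ee_rot: [-0.235, -3.13, 0.0]
ft_force: [-7.0, 2.4, 3.1]
finger_gap: 60.6
t: 21.15
position: [510.7, -135.6, 66.6]
ee_rot: [-0.235, -3.128, 0.001]
ft_force: [0.1, 0.6, 0.1]
finger_gap: 85.1
t: 21.65
position: [439.7, -124.9, 179.6]
ee_rot: [0.236, 3.13, 0.002]
ft_force: [0.6, -0.1, -0.1]
finger_gap: 85.3
t 21.65 p [ 439.7 -124.9  179.6] jawyaw 81.4 zdown [ 0.002  0.001 -1.   ] q6 -1.88 f [ 0.6 -0.1 -0.1] gap 85.3
slope [-0.004  0.001] top 50.75710189143407 X [-82.05110269  31.64871451] Y [-30.9021827   30.42782552] ((507.8893737792969, -134.85108947753906), (62.13330841064453, 114.24270629882812), 81.5538330078125)
```

View pics/w9.png

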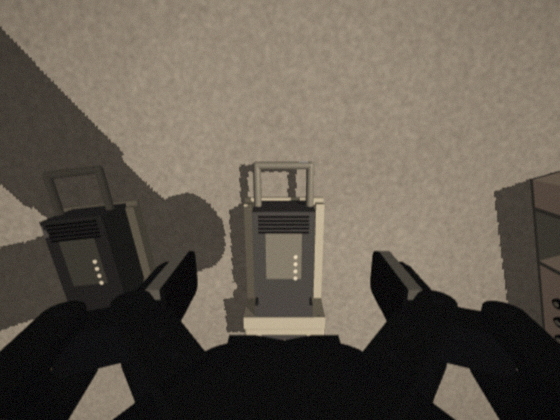

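The pack sits flat between the rails: top at z 50.8 (46 + 5), rear face at dock x −82 (so nose ≈ 36), y ≈ 0, heading 81.55° against the dock's 81.5°. The nose touches the block at row 300, the spare pack is in its dock on the left, and the robot is clear.

```bash
python3 -c "
from h import *
robot.job_done();st()"
```

```text
the job is handed in; nothing more can be done
the job is handed in; nothing more can be done
```

The job is handed in at about 21.7 s of the 58 s allowed, with no verdict reported. The unit is switched off and the flat pack is in the empty dock, up against the contact block.

- **Rocker:** I pressed the raised rear half down to its stop (18 N). Depth readings afterwards showed the rear half flat and the front half up, so it is off. I did this with the pack still plugged in.
- **Pack removal:** I gripped the handle's cross bar. The catch let go at about 15 N, and I drew the pack out about 145 mm until it lay flat on the counter.
- **Placing:** I lifted the pack by its sides, turned it and lowered it between the rails. It jammed about 6 mm short on the first push because I was pressing down too hard (29 N). I backed off and slid it in lightly until it touched the block, then let go and moved clear.
- **Last check (wrist camera):**
  - The nose face is at dock x ≈ 36 mm, against the block face at 36.
  - The pack is centred between the rails to within about 0.3 mm and in line with them to about 0.1°.
  - It is level, with its top at 50.8 mm, so it rests on the dock floor.
- **Not checked at the end:** The spare pack was in its dock in the last picture, but I did not measure its position. I did not look at the cups and bottle again after placing; I kept the arm away from them throughout. The rocker was checked only right after I pressed it.

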